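# Hang the degreased copper pendant on the drying rail with an S-hook

## Task

The copper pendant has been degreased, so the gripper must not touch it: take the S-hook with the blue grip out of its block, feel its lower tip through the small hole of the pendant's hanging eye without pressing hard on the pendant, and lift the pendant out of its rack on the hook. Hang the hook's upper bend over the drying rail, letting the rail take the weight before you let go but never leaning hard on it, so that the pendant ends up hanging still from the hook and clear of everything else. Leave the silver-coloured pendant standing where it is.

Things in the scene. Friction and masses are not known exactly. Their poses are not given: they have to be found in the camera images.
- hook_grip (a point): Centre of the blue flat-sided grip (11 x 9 x 32 mm in x, y, z) of the S-hook, 3.6 mm wire bent in the x-z plane, 40 g, upright. x: the way the lower tip points (away from the robot); grip across y. Upper bend opens to -x: inside apex at (-19, 0, 41) mm, free end (-41, 0, 17), mouth 35 mm wide: a bar enters from -x below that end, then rises into the apex; seated, the bar is 37 mm above the grip and 19 mm behind
- hook_block: Small pale beech block 66 x 44 x 34 mm, fixed, origin under its centre. The hook's lower end stands 24 mm deep in a slot in its top (along the hook's x); lift it straight up at least 26 mm to free it
- hook_tip (a point): Centre of the rounded lower tip (radius 1.8 mm), at (3, 0, -58.7) mm from hook_grip, same axes. From it the wire runs 11 mm back (-x) and down at 35 degrees to a flat bottom at z -65 mm (wire centre, x -6 to -12), where a hung eye rests, then up at x -16 and over to the grip. To thread: tip into the hole, then forward and up along that slope. Hung, the hook leans about 0.2 rad and swings for some 3 s
- copper_center (a point): Centre of the copper-coloured pendant: square plate 40 x 40 x 2.5 mm, upright and loose, about 50 g, standing 24 mm deep in a slot of the rack with about 1 mm play on each side, so it tips back a little when touched. z up, x its normal, away from the robot. Its hanging eye is a flat ring (15 mm outside, 8 mm hole, 2.5 mm thick) on a stem riveted to its robot-side face, 2.5 mm nearer the robot than this point
- copper_rivet (a point): Rivet of the copper pendant's eye, 15 mm above copper_center, same axes. The middle of the 8 mm hole is 16 mm from the rivet, straight up or leaning to either side (y) by up to 0.6 rad, differently each time and not reported: see or feel it. The rivet is stiff: the eye stays where it is and only turns when pushed sideways with over about 3 N at the ring
- silver_center (a point): Centre of the silver-coloured pendant that must stay standing in the rack, 62 mm to one side of the copper one; same form, axes and eye
- rack: Grey plastic rack 50 x 124 x 36 mm, fixed, origin under its centre, x = normal of the pendants; two slots 24 mm deep in its top, 31 mm either side of the middle, hold the pendants
- drying_rail: Foot of the drying rail, fixed: white drip tray 110 x 156 x 13 mm, origin under its centre. Above its middle, along y, runs a level steel bar 8 mm thick on posts 62 mm either side (bar free from -40 to +40 mm, nothing above it). The bar is height-adjustable: 176 to 206 mm above the bench, differently each time, not reported, clamped: it does not give. A pendant hung on the hook reaches 155 to 160 mm below the bar
Things that resemble listed ones, but are neither listed nor needed, are in the scene too. Leave any yellow look-alike of the part that bears hook_grip alone.

How it is judged:
By the outcome, as a careful person would: the job done as asked, in the order asked, and still so for the second after the job is handed in, with the robot touching nothing.
It also fails if it takes over 72 s, if anything falls off the work surface, if the arm or the gripper's body presses on something with over 40 N, if the wrist force passes 120 N, or if a joint passes its speed limit or range.

## Robot

A 6-joint arm with a two-finger parallel gripper is mounted at the origin on the work surface; the furniture and walls round the work are solid. World frame = base frame: x ahead of the robot, y to its left, z up, the work surface at z = 0. Lengths are in mm, angles in rad, forces in N, time in s.
With the tool pointing down it reaches from about 350 to 975 mm from the base axis. Payload 7.1 kg.
Tool frame: the origin (TCP) lies at the centre of the arm's flange, where the gripper is bolted on; the fingertips stand 182 mm ahead of it and the grasp point (between the pads) lies 163 mm ahead of it; z points along the fingers, y is the line along which they close (so a half turn about z gives the same grasp; the last joint's range is limited). The gripper opens to 88 mm and grips with 3 to 60 N. Pads are 20 mm wide; open, the fingers measure 115 mm over their backs; the gripper's body (75 mm by 178 mm) begins 61 mm behind the grasp point.
Start: joints at [-1.293, 0.423, 1.63, -0, 1.089, -0.019], TCP at [182.807, -597.652, 404.675] pointing down, gripper open.
Joint ranges: [-3, 3], [-0.9, 2.11], [0.09, 2.58], [-1.31, 4.45], [0.11, 2.69], [-2.54, 2.54]. Speed limits (rad/s): [2.39, 2.39, 3.01, 3.14, 3.14, 3.14].

## Interface

Orientations are given as a rotation vector (axis times angle).
In Python, from workcell import readout, get_image, ctrl gives the robot as it stands.
- The arm moves only by the tool step_arm, never from a script. Its argument "targets" is a list that holds one entry, the list of rows, each a list of 7 numbers: the shift along the world's x, y, z as a fraction of full scale, then the turn, a rotation vector about the world's x, y, z as a fraction of full scale, then the opening, from 0 (shut) to 1 (fully open). In form: [[[dx, dy, dz, wx, wy, wz, claw], ...]]. A call has exactly 5 rows; each row shifts and turns the commanded pose from where the row before left it; what a row does not reach is not made up. Full scale, the value 1, is 0.05 m for a shift and 4 degrees for a turn. A row lasts 1/8 s, in which the tool goes at most 62.5 mm and 10.7 degrees, less where a joint would pass 70% of its speed; a pose out of reach is approached as far as the arm can. A call with a number of a shift or a turn outside -1 to 1 is refused whole. A call with a gripper value outside its range is refused whole. The fingers move at their own pace and stop on an object; the grip force is fixed at half the most. Time passes only in rows, so rows that do not move let the fingers close, or fill a call up. It gives the time, the measured TCP pose, the force, the opening and the grip force at its end, in the units of the state.
- readout.get_obs(): the state, without advancing time (a new reading comes with each control period).
- get_image(name): name is "scene" or "top"; returns a dict with "pixels" (480x640x3 uint8, red, green, blue), "intrinsics" (3x3 intrinsics, pixels), "extrinsics" (4x4, takes a point from world to camera coordinates). Camera axes: x right, y down, z forward; pixel columns grow to the right and rows downward; lengths in mm; the calibration is good to about 2 mm. A picture is of the moment at which its call begins. There is no depth.
- ctrl.close_job(): hands the job in; it is judged then, once.
The state is a dict: "t": time; "qpos": joint angles; "qvel": joint speeds; "joint_torque": joint torques, N m; "ee_pos": TCP position; "orientation": TCP orientation; "ft_force": force on the tool from outside, world axes, zero at the start; "moment": the same for the moment, N m; "width": finger opening in mm; "grasp_force": force on a finger pad.
Only numpy, scipy, OpenCV 4.12 (cv2) and the standard library are available. Lean on these libraries where they do the work, as an engineer would, in place of code of your own. Each camera call takes 0.05 s, during which the arm holds its last target. There are 200 camera calls.

## Working session

There is one attempt and no reset: what is moved stays moved. The work goes in short steps, Python scripts to look and compute and a tool call to move; the robot and the scene stay as the last step left them, time stands still between calls to the robot, and variables do not carry over. Pictures are saved under pics/ and viewed, at most 10 in all, crops included, and the job is handed in when it is done.

Besides the shell and the picture viewer there is one more tool, called in YAML: its name, and indented under it one key for each argument. step_arm: Moves the arm, as the interface text tells. Shift numbers are shares of 0.05 m and turn numbers shares of 4 degrees, none past 1 either way. Its arguments: {"type":"object","properties":{"targets":{"type":"array"}},"required":["targets"]}

```bash
ls; mkdir -p pics
cat > h.py <<'E'
import numpy as np, cv2
from workcell import readout, get_image, ctrl
def shot(n):
    d=get_image(n); return np.array(d["pixels"]),np.array(d["intrinsics"]),np.array(d["extrinsics"])
def ray(K,E,u,v):
    R=E[:3,:3];c=-R.T@E[:3,3];d=R.T@np.linalg.inv(K)@np.array([u,v,1.]);return c,d/np.linalg.norm(d)
def onplane(K,E,u,v,z):
    c,d=ray(K,E,u,v);return c+d*(z-c[2])/d[2]
def tri(*rs):
    A=np.zeros((3,3));b=np.zeros(3)
    for c,d in rs:
        P=np.eye(3)-np.outer(d,d);A+=P;b+=P@c
    x=np.linalg.solve(A,b);return x,[np.linalg.norm((np.eye(3)-np.outer(d,d))@(x-c)) for c,d in rs]
def proj(K,E,p):
    q=K@(E[:3,:3]@np.array(p)+E[:3,3]);return q[:2]/q[2]
E
python3 - <<'E'
from h import *
for n in("scene","top"):
    im,K,E=shot(n);cv2.imwrite(f"pics/{n}0.png",im[:,:,::-1]);np.savez(f"{n}0.npz",im=im,K=K,E=E)
    R=E[:3,:3];print(n,-R.T@E[:3,3],R[2],K[0,0])
o=readout.get_obs();print(o)
E
```

```text
pics
scene [  -0.64192986 -423.8628825   628.06796861] [ 0.60836275  0.41638365 -0.67566221] 574.9891569490144
top [426.34571288 -40.27135009 921.52989219] [ 0.08772704 -0.00758502 -0.99611567] 433.7952376716567
{'t': 0.1, 'qpos': array([-1.29304226e+00,  4.23778883e-01,  1.63057819e+00, -1.20499832e-05,
        1.08858710e+00, -1.90064610e-02]), 'qvel': array([ 0.0021322 ,  0.00049968, -0.00299259,  0.00019549, -0.00044209,
       -0.0010431 ]), 'joint_torque': array([-1.14483024e-03, -5.45613778e+01, -2.74325877e+01,  6.45372248e-02,
        1.89087878e-02, -2.30397393e-05]), 'ee_pos': array([ 182.71946531, -597.44697972,  403.98413201]), 'orientation': array([-3.10574686e+00, -4.64252476e-01,  2.90388868e-04]), 'ft_force': array([ 1.27168113,  0.20440146, -0.13259241]), 'moment': array([-0.04656147,  0.02509201,  0.05368072]), 'grasp_force': 0.0, 'width': 87.99527969902981}
```

View pics/scene0.png

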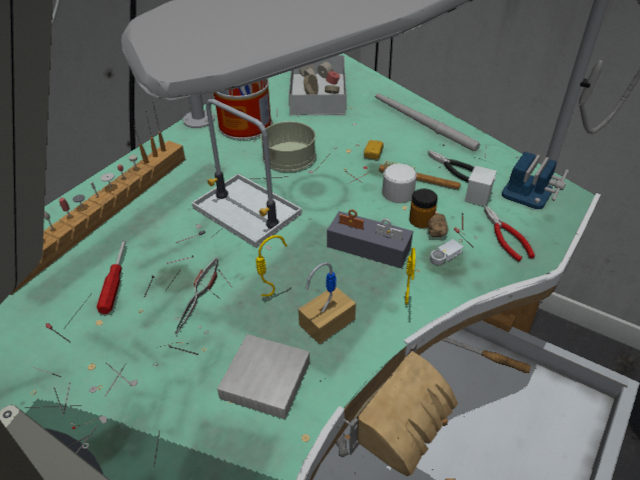

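View pics/top0.png

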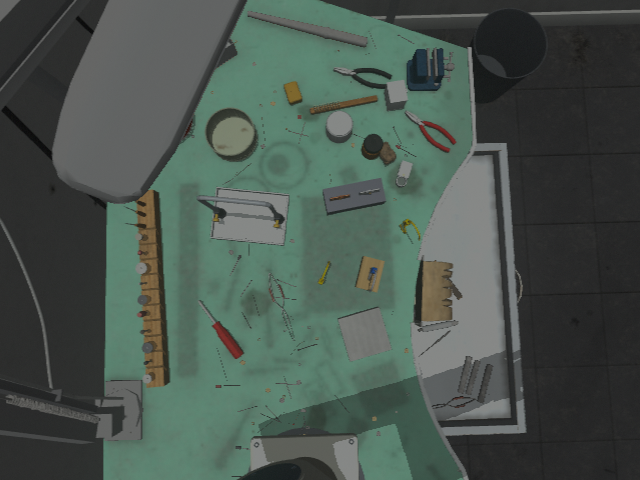

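The scene view shows the blue grip at (331,282), its block at (327,315), the rack at (370,238) with copper at (350,218) and silver at (388,230), and the rail bar from (211,102) to (267,128). In the top view they sit at (373,272), (370,274), (354,196) and the tray at (251,216).

```bash
cat > m.py <<'E'
from h import *
S=np.load("scene0.npz");T=np.load("top0.npz")
def mask(im,lo,hi,roi):
    h=cv2.cvtColor(im,cv2.COLOR_RGB2HSV);m=cv2.inRange(h,lo,hi);r=np.zeros_like(m);x0,y0,x1,y1=roi;r[y0:y1,x0:x1]=m[y0:y1,x0:x1];return r
def cen(m):
    v,u=np.nonzero(m);return u.mean(),v.mean(),len(u)
def rect(K,E,m,z):
    c=max(cv2.findContours(m,0,2)[0],key=cv2.contourArea)[:,0,:]
    p=np.array([onplane(K,E,u,v,z)[:2] for u,v in c],np.float32);return cv2.minAreaRect(p)
if __name__=="__main__":
    bs=mask(S["im"],(100,120,60),(130,255,255),(310,260,350,300));bt=mask(T["im"],(100,120,40),(130,255,255),(355,255,390,295))
    a,b=cen(bs),cen(bt);print(a,b)
    print("grip",tri(ray(S["K"],S["E"],*a[:2]),ray(T["K"],T["E"],*b[:2])))
    im=T["im"]
    for u,v in[(362,285),(340,205),(230,235),(372,262)]:print(cv2.cvtColor(im[v:v+1,u:u+1],cv2.COLOR_RGB2HSV))
    mb=mask(im,(8,60,80),(28,255,255),(350,250,390,300));print("block",rect(T["K"],T["E"],mb,34))
    mr=255-mask(im,(60,40,0),(95,255,255),(0,0,640,480));k=np.zeros_like(mr);k[172:220,318:390]=mr[172:220,318:390];k=cv2.morphologyEx(k,cv2.MORPH_OPEN,np.ones((3,3)))
    print("rack",rect(T["K"],T["E"],k,36))
    k2=np.zeros_like(mr);k2[183:250,206:296]=mr[183:250,206:296];print("tray",rect(T["K"],T["E"],cv2.morphologyEx(k2,cv2.MORPH_OPEN,np.ones((5,5))),13))
    c=lambda im,x,y,w,h,s:cv2.resize(im[y:y+h,x:x+w,::-1],(w*s,h*s),interpolation=cv2.INTER_CUBIC)
    A=np.hstack([c(S["im"],295,255,65,75,4),c(S["im"],325,200,90,75,4)]);B=np.hstack([c(T["im"],345,245,50,60,5)[:300],c(T["im"],315,170,74,60,5)])
    cv2.imwrite("pics/c1.png",np.vstack([A,B]))if A.shape[1]==B.shape[1] else cv2.imwrite("pics/c1.png",np.vstack([A,cv2.copyMakeBorder(B,0,0,0,max(0,A.shape[1]-B.shape[1]),0)[:,:A.shape[1]]]))
E
python3 m.py
```

```text
(np.float64(330.6), np.float64(281.46666666666664), 165) (np.float64(373.1363636363636), np.float64(270.0), 22)
grip (array([ 438.35534519, -146.47364974,   75.69726457]), [np.float64(0.13945384868350297), np.float64(0.1394538486834927)])
[[[ 20 108 125]]]
[[[109  21  95]]]
[[[ 75   4 135]]]
[[[ 20 105 126]]]
block ((431.4471740722656, -144.15106201171875), (44.65885925292969, 65.78147888183594), 74.01097106933594)
rack ((593.2489013671875, -117.61752319335938), (53.73987579345703, 124.81161499023438), 9.732952117919922)
tray ((561.5721435546875, 102.69933319091797), (157.5609588623047, 110.22898864746094), 82.58335876464844)
```

View pics/c1.png

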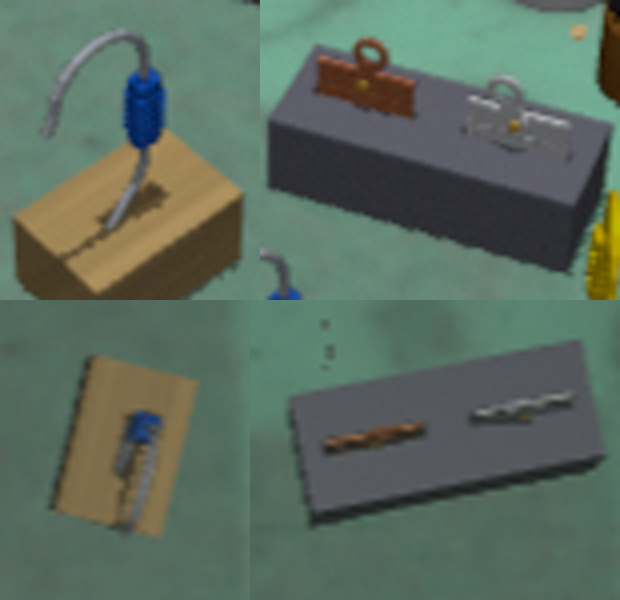

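The crop shows the hook with its lower end towards the far side. The copper eye hole is near scene pixel (353,213.5) and the rivet near (350.8,221). The eye leans slightly right. The grip z of 75.7 matches the expected 76.8, and the block and rack sizes match too.

Run:
```python
from m import *
Ks,Es,Kt,Et=S["K"],S["E"],T["K"],T["E"]
c=lambda im,x,y,w,h,s:cv2.resize(im[y:y+h,x:x+w,::-1],(w*s,h*s),interpolation=cv2.INTER_CUBIC)
A=c(S["im"],195,90,90,150,4);B=c(T["im"],190,178,110,75,4);C=c(S["im"],330,203,50,30,8)
P=np.zeros((600,800,3),np.uint8);P[:600,:360]=A;P[:300,360:800]=B;P[310:550,370:770]=C;cv2.imwrite("pics/c2.png",P)
mt=mask(T["im"],(0,60,60),(17,255,255),(322,180,356,210));ms=mask(S["im"],(0,90,50),(14,255,255),(330,203,370,232))
for n,m in(("t",mt),("s",ms)):
    c_=np.concatenate(cv2.findContours(m,0,2)[0]);print(n,cen(m),cv2.minAreaRect(c_))
for u,v in((339.5,214.2),(363.75,220.5)):print("topcorner",onplane(Ks,Es,u,v,52).round(1))
print("rivet",onplane(Ks,Es,350.75,221.25,47).round(1))
a=cen(mt);print("plate top view",onplane(Kt,Et,*a[:2],50).round(1))
print("lamp tip",tri(ray(Ks,Es,125,50),ray(Kt,Et,110,200)), "alt",tri(ray(Ks,Es,150,80),ray(Kt,Et,110,200)))
```

```text
t (np.float64(339.1212121212121), np.float64(196.3939393939394), 33) ((339.0961608886719, 196.4807891845703), (2.5495097637176514, 18.43491554260254), 78.69007110595703)
s (np.float64(351.2468619246862), np.float64(220.35564853556485), 239) ((351.76470947265625, 217.94119262695312), (24.738632202148438, 16.00735092163086), 14.03624439239502)
topcorner [585.5 -69.6  52. ]
topcorner [ 592.7 -108.8   52. ]
rivet [585.6 -90.   47. ]
plate top view [590.  -86.4  50. ]
lamp tip (array([551.26492404, 291.70875922, 245.16992556]), [np.float64(9.604741267418227), np.float64(9.604741267418092)]) alt (array([576.62803776, 309.25271797, 179.95626826]), [np.float64(8.755642525430618), np.float64(8.755642525430629)])
```

View pics/c2.png

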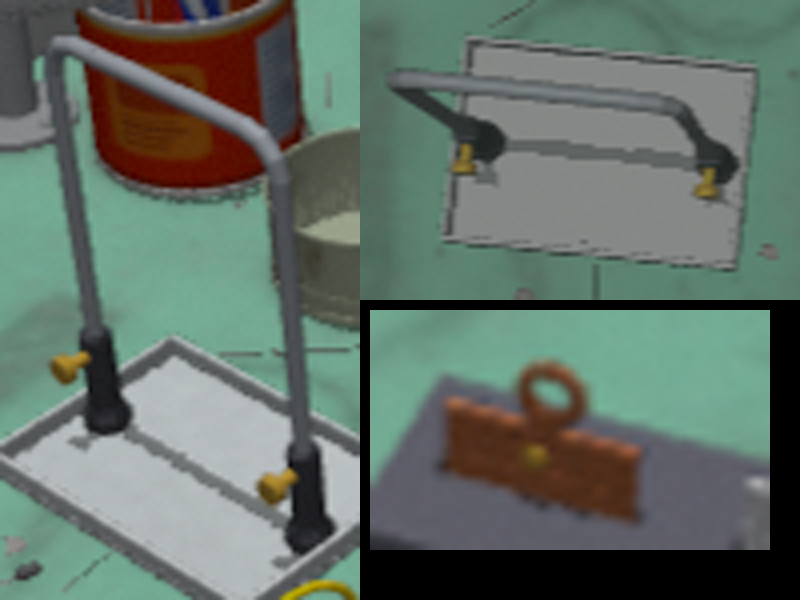

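The crops show the bar clear, running in scene from about (213.8,101.8) to (258.8,122) and in top from (200,198) to (270,204). The copper eye hole is at scene (352.8,213.4) and the rivet at (350.6,221.1). The plate width of 39.9 mm checks out.

Run:
```python
from m import *
Ks,Es,Kt,Et=S["K"],S["E"],T["K"],T["E"]
def pl(K,E,a,b):
    c,d1=ray(K,E,*a);_,d2=ray(K,E,*b);n=np.cross(d1,d2);return n/np.linalg.norm(n),c
n1,c1=pl(Ks,Es,(213.75,101.75),(258.75,122));n2,c2=pl(Kt,Et,(200,198),(270,204.25))
d=np.cross(n1,n2);d/=np.linalg.norm(d);y=103
p=np.linalg.solve(np.array([n1,n2,[0,1,0]]),[n1@c1,n2@c2,y]);print("bar dir",d,np.degrees(np.arctan2(-d[0],d[1])),"pt",p)
f1=onplane(Kt,Et,222,213,20);f2=onplane(Kt,Et,278.75,218.75,20);print("feet top",f1,f2,(f1+f2)/2,np.linalg.norm(f1-f2))
g1=onplane(Ks,Es,105/4+195,415/4+90,18);g2=onplane(Ks,Es,310/4+195,530/4+90,18);print("feet scene",g1,g2,(g1+g2)/2,np.linalg.norm(g1-g2))
# bar height via scene ray on vertical plane through feet
m=(561.5,103);a=np.radians(-7.4);n=np.array([np.cos(a),np.sin(a),0])
for u,v in((225,106.9),(235,111.25),(248,117.1)):
    c,dd=ray(Ks,Es,u,v);s=(n@(np.array([*m,0])-c))/(n@dd);print("h",c+s*dd)
yw=np.radians(10);n=np.array([np.cos(yw),np.sin(yw),0]);t=np.array([-np.sin(yw),np.cos(yw),0])
for c0 in((589.5,-88.5,32),):
    c0=np.array(c0)
    for nm,(u,v),off in(("hole",(352.75,213.4),2.5),("rivet",(350.6,221.1),4.5)):
        c,dd=ray(Ks,Es,u,v);q=c0-off*n;s=(n@(q-c))/(n@dd);X=c+s*dd;print(nm,X.round(1),"t",t@(X-c0))
n1,c1=pl(Ks,Es,(150,80),(470,0));n2,c2=pl(Kt,Et,(145,195),(245,0));d=np.cross(n1,n2);
for x in (560,700,800):print("lamp",np.linalg.solve(np.array([n1,n2,[1,0,0]]),[n1@c1,n2@c2,x]))
```

```text
bar dir [ 0.12086187  0.99258261 -0.01312172] -6.942446807845969 pt [560.79386376 103.         192.72993485]
feet top [567.56417973 158.54811022  20.        ] [551.94739091  40.0094416   20.        ] [559.75578532  99.27877591  20.        ] 119.56295434308136
feet scene [557.06303356 151.91586652  18.        ] [543.88548682  31.9514013   18.        ] [550.47426019  91.93363391  18.        ] 120.6860416697495
h [563.95285862 121.8859652  191.5827122 ]
h [561.11345986 100.02380575 192.29267451]
h [557.53725199  72.48853046 192.84728614]
hole [587.6 -91.9  62.2] t -3.0309764626610214
rivet [585.2 -90.   47.5] t -0.6987325136833111
lamp [560.         251.76186709 205.97693464]
lamp [700.         181.12481596 205.46053443]
lamp [800.         130.66977944 205.09167713]
```

step_arm:
  targets:
    - [[0.51, 0.9, 0, 0, 0, -0.82, 1], [0.51, 0.9, 0, 0, 0, -0.82, 1], [0.51, 0.9, 0, 0, 0, -0.82, 1], [0.51, 0.9, 0, 0, 0, -0.82, 1], [0.51, 0.9, 0, 0, 0, -0.82, 1]]

```text
t: 0.72
ee_pos: [310.8, -371.1, 404.5]
orientation: [-3.141, -0.013, 0.0]
ft_force: [0.9, 0.2, 0.3]
width: 87.9
grasp_force: 0.0
```

step_arm:
  targets:
    - [[0.51, 0.9, 0, 0, 0, -0.82, 0.5], [0.51, 0.9, 0, 0, 0, -0.82, 0.5], [0.51, 0.9, 0, 0, 0, -0.82, 0.5], [0.51, 0.9, 0, 0, 0, -0.82, 0.5], [0.51, 0.9, 0, 0, 0, -0.82, 0.5]]

```text
t: 1.35
ee_pos: [438.3, -146.0, 404.6]
orientation: [3.111, -0.435, -0.0]
ft_force: [1.5, -1.0, -1.4]
width: 44.3
grasp_force: 0.0
```

step_arm:
  targets:
    - [[0, 0, -0.66, 0, 0, 0, 0.5], [0, 0, -0.66, 0, 0, 0, 0.4], [0, 0, -0.66, 0, 0, 0, 0.3], [0, 0, -0.66, 0, 0, 0, 0.3], [0, 0, -0.66, 0, 0, 0, 0.3]]

```text
t: 1.98
ee_pos: [437.7, -147.6, 238.6]
orientation: [-3.112, 0.432, 0.0]
ft_force: [-0.3, -1.3, 0.0]
width: 26.4
grasp_force: 0.0
```

step_arm:
  targets:
    - [[0, 0, 0, 0, 0, 0, 0.2], [0, 0, 0, 0, 0, 0, 0], [0, 0, 0, 0, 0, 0, 0], [0, 0, 0, 0, 0, 0, 0], [0, 0, 0, 0, 0, 0, 0]]

```text
t: 2.6
ee_pos: [438.1, -147.8, 240.4]
orientation: [3.111, -0.432, 0.002]
ft_force: [0.4, -0.0, 2.3]
width: 8.4
grasp_force: 30.0
```

step_arm:
  targets:
    - [[0, 0, 0.1, 0, 0, 0, 0], [0, 0, 0.26, 0, 0, 0, 0], [0, 0, 0.28, 0, 0, 0, 0], [0, 0, 0.28, 0, 0, 0, 0], [0, 0, 0.28, 0, 0, 0, 0]]

```text
t: 3.22
ee_pos: [437.8, -147.7, 300.9]
orientation: [3.112, -0.432, 0.001]
ft_force: [-0.5, 0.1, -0.1]
width: 9.0
grasp_force: 30.0
```

step_arm:
  targets:
    - [[0.22, 0.1, 0, 0, 0, 0.65, 0], [0.22, 0.1, 0, 0, 0, 0.65, 0], [0.22, 0.1, 0, 0, 0, 0.65, 0], [0.22, 0.1, 0, 0, 0, 0.65, 0], [0.22, 0.1, 0, 0, 0, 0.65, 0]]

```text
t: 3.85
ee_pos: [493.6, -122.2, 299.3]
orientation: [-3.141, 0.071, 0.001]
ft_force: [-0.6, -0.3, -0.7]
width: 8.5
grasp_force: 30.0
```

step_arm:
  targets:
    - [[0.22, 0.1, 0, 0, 0, 0.65, 0], [0.22, 0.1, 0, 0, 0, 0.65, 0], [0.22, 0.1, 0, 0, 0, 0.65, 0], [0.22, 0.1, -0.15, 0, 0, 0.65, 0], [0.22, 0.1, -0.15, 0, 0, 0.65, 0]]

```text
t: 4.47
ee_pos: [548.4, -97.3, 284.1]
orientation: [-3.129, -0.284, 0.0]
ft_force: [-0.9, -0.0, -0.8]
width: 8.7
grasp_force: 30.0
```

Run:
```python
from h import *
im,K,E=shot("scene");np.savez("s1.npz",im=im,K=K,E=E)
o=readout.get_obs();print({k:np.round(o[k],3) for k in("t","ee_pos","orientation","ft_force","width")})
c=lambda x,y,w,h,s:cv2.resize(im[y:y+h,x:x+w,::-1],(w*s,h*s),interpolation=cv2.INTER_CUBIC)
P=np.zeros((600,800,3),np.uint8);P[:480,:400]=c(300,150,100,120,4);P[:480,400:800]=c(325,190,50,60,8);cv2.imwrite("pics/s1.png",P)
im2,K2,E2=shot("top");np.savez("t1.npz",im=im2,K=K2,E=E2)
```

```text
{'t': np.float64(4.525), 'ee_pos': array([549.27 , -96.872, 283.312]), 'orientation': array([-3.128, -0.287,  0.   ]), 'ft_force': array([ 1.492,  0.767, -0.748]), 'width': np.float64(8.328)}
```

View pics/s1.png

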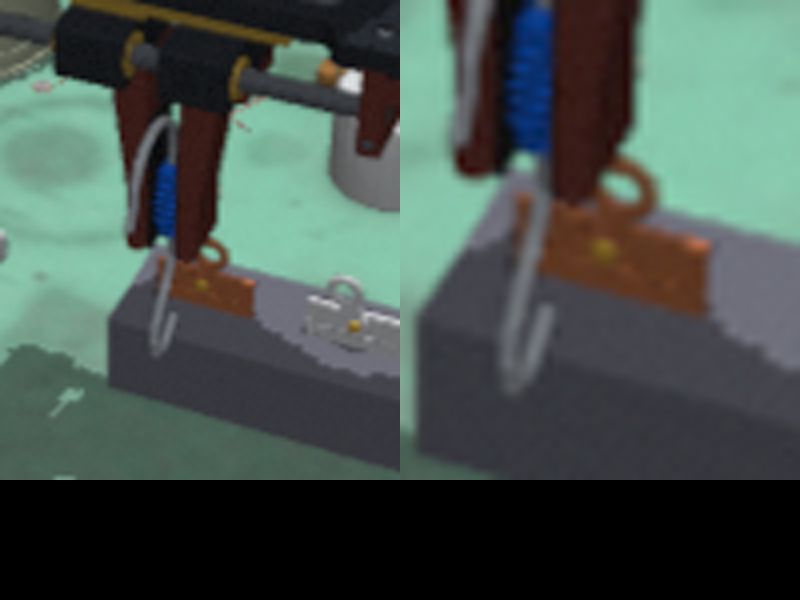

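The hook is held upright, with its tip at about scene pixel (343,229) and the eye hole at about (353.3,213.6). Next I compare the tip's seen position with its predicted one to cancel the calibration bias.

Run:
```python
from h import *
def hole(f,x=344,y=205,w=20,h=18):
    d=np.load(f);im=d["im"][y:y+h,x:x+w];b=cv2.resize(im,(w*16,h*16),interpolation=cv2.INTER_CUBIC)
    a=b[:,:,0].astype(int)-b[:,:,1];m=(a>-5).astype(np.uint8)
    cs,hi=cv2.findContours(m,cv2.RETR_CCOMP,2);out=[]
    for c,q in zip(cs,hi[0]):
        if q[3]>=0 and cv2.contourArea(c)>300:
            M=cv2.moments(c);out.append(((M["m10"]/M["m00"]+.5)/16-.5+x,(M["m01"]/M["m00"]+.5)/16-.5+y,cv2.contourArea(c)/256))
    return out
print(hole("scene0.npz"),hole("s1.npz"))
d=np.load("s1.npz");K,E=d["K"],d["E"]
yw=np.radians(10.2);n=np.array([np.cos(yw),np.sin(yw),0]);t=np.array([-np.sin(yw),np.cos(yw),0])
for nm,T in(("cmd",(547.8,-97.65,284.7)),("meas",(549.2,-97,283.5))):
    tip=np.array(T)+3*n-np.array([0,0,163.3+58.7]);print(nm,tip.round(1),proj(K,E,tip))
b=d["im"][222:242,334:350];g=cv2.resize(b,None,fx=1,fy=1);print(cv2.cvtColor(b,cv2.COLOR_RGB2HSV)[:,:,2])
```

```text
[(352.2369816149587, 212.8851816306278, 12.46484375)] [(352.10334727784135, 212.8205121329138, 13.65625)]
cmd [550.8 -97.1  62.7] [343.04556204 227.82650441]
meas [552.2 -96.5  61.5] [343.15132651 227.75083457]
[[ 79  77  76  75  61  73 109 117  95  96  93  95  98 103 102 100]
 [ 76  77  75  75  63  76 117 106  90  94  93  93  95  97  96  94]
 [ 77  77  77  77  71  96 123 103  73  80  83  91  93  93  95  93]
 [ 76  77  76  76  80 107 120  95  75  76  74  75  76  85  89  91]
 [ 78  77  77  75  86 110 117  87  77  77  77  77  75  73  74  76]
 [ 78  75  76  71  87 116 110  79  76  77  76  78  76  77  76  74]
 [ 78  76  75  74  96 120 104  75  99 110  86  77  77  77  78  77]
 [ 76  75  76  76 102 122 100  83 111 121  89  77  77  76  78  77]
 [ 78  77  77  84 109 120  86  89 122 112  81  76  76  77  75  76]
 [ 76  77  78  90 113 106  82 101 125 104  69  75  76  77  77  76]
 [ 67  66  71  89 108 101  83 111 123  93  75  77  76  76  76  77]
 [ 61  61  63  81 108  95  87 122 113  80  76  77  78  77  77  79]
 [ 65  64  63  85 109  94  95 127 103  65  74  74  78  77  77  77]
 [ 62  63  62  86 112 101 103 118  88  62  66  66  68  70  75  75]
 [ 63  61  62  75  94  97 106 101  70  61  64  62  62  64  66  67]
 [ 63  61  62  69  88  92  96  82  63  61  64  62  63  63  63  61]
 [ 62  65  63  70  89  93  75  65  64  63  61  62  63  63  63  62]
 [ 61  64  62  65  71  74  65  62  62  59  62  64  65  61  61  62]
 [ 64  63  63  62  62  65  64  63  61  61  62  65  61  62  64  61]
 [ 63  62  63  62  64  63  63  62  62  64  62  61  63  63  62  62]]
```

Run:
```python
from m import *
d=np.load("s1.npz");K,E=d["K"],d["E"]
for z in(76.8,):
  for dx in(-1.5,0,1.5):
    p=np.array([437.8,-147.65,z])+dx*np.array([.961,-.276,0]);print(dx,"scene0",proj(K,E,p),"top",proj(T["K"],T["E"],p))
bs=mask(S["im"],(100,120,60),(130,255,255),(310,260,350,300));print("seen s0",cen(bs),cv2.minAreaRect(np.argwhere(bs)[:,::-1].astype(np.float32)))
b1=mask(d["im"],(100,120,60),(130,255,255),(330,180,352,218));v,u=np.nonzero(b1);print("seen s1",cen(b1),u.min(),u.max(),v.min(),v.max())
for dx in(-1.5,0,1.5):
    yw=np.radians(10.2);p=np.array([547.8,-97.65,284.7-162.9])+dx*np.array([np.cos(yw),np.sin(yw),0]);print("s1 pred",proj(K,E,p),proj(K,E,p+[0,0,16])[1],proj(K,E,p-[0,0,16])[1])
# fingertip bottoms
n=np.array([np.cos(yw),np.sin(yw),0]);t=np.array([-np.sin(yw),np.cos(yw),0]);B=np.array([547.8,-97.65,102.7])
for a,b in((-10,-4.5),(10,-4.5),(-10,-18),(-10,4.5),(-10,18)):print((a,b),proj(K,E,B+a*n+b*t).round(1))
```

```text
-1.5 scene0 [330.17053443 282.07077953] top [373.69503249 270.96086258]
0 scene0 [331.02712625 281.51967388] top [373.87763156 270.21142912]
1.5 scene0 [331.88211914 280.96959692] top [374.06017451 269.46222599]
seen s0 (np.float64(330.6), np.float64(281.46666666666664), 165) ((331.0, 281.5), (19.0, 10.0), 90.0)
seen s1 (np.float64(340.96774193548384), np.float64(199.58064516129033), 93) 338 343 190 209
s1 pred [342.61265672 198.34136984] 189.3163833980764 207.1287826415256
s1 pred [343.00013365 197.72759932] 188.70569566547246 206.51230179865016
s1 pred [343.38664854 197.11535269] 188.09654461928878 205.89733148412864
(-10, -4.5) [343.2 213.1]
(10, -4.5) [348.2 204.9]
(-10, -18) [352.1 215.4]
(-10, 4.5) [337.3 211.6]
(-10, 18) [328.5 209.3]
```

Run:
```python
from h import *
d=np.load("s1.npz");K,E=d["K"],d["E"]
yw=np.radians(10.2);n=np.array([np.cos(yw),np.sin(yw),0]);t=np.array([-np.sin(yw),np.cos(yw),0])
for z,b in((63.1,1.2),(62.1,.6),(61,0)):
    tip=onplane(K,E,342.8+.3*b/1.2,229-b,z)
    for hu,hv in((352.3,212.9),(352.8,213.1)):
        h=onplane(K,E,hu+.3*b/1.2,hv-b,62.5);print(z,b,"tip",tip.round(1),"hole",h.round(1),"fwd",(n@(h-tip)).round(1),"lat",(t@(h-tip)).round(1))
```

```text
63.1 1.2 tip [550.5 -97.4  63.1] hole [590.6 -89.8  62.5] fwd 40.9 lat 0.3
63.1 1.2 tip [550.5 -97.4  63.1] hole [590.6 -90.7  62.5] fwd 40.7 lat -0.5
62.1 0.6 tip [550.2 -97.3  62.1] hole [589.3 -90.3  62.5] fwd 39.7 lat -0.1
62.1 0.6 tip [550.2 -97.3  62.1] hole [589.3 -91.2  62.5] fwd 39.6 lat -0.9
61 0 tip [550.  -97.2  61. ] hole [587.9 -90.9  62.5] fwd 38.5 lat -0.5
61 0 tip [550.  -97.2  61. ] hole [587.9 -91.8  62.5] fwd 38.3 lat -1.4
```

step_arm:
  targets:
    - [[0.15, 0.024, 0.01, 0, 0, 0, 0], [0.15, 0.024, 0, 0, 0, 0, 0], [0.15, 0.024, 0, 0, 0, 0, 0], [0.15, 0.024, 0, 0, 0, 0, 0], [0, 0, 0, 0, 0, 0, 0]]

```text
t: 5.2
ee_pos: [578.4, -92.8, 285.3]
orientation: [3.129, 0.28, 0.001]
ft_force: [-0.5, 0.8, -0.1]
width: 9.0
grasp_force: 30.0
```

```bash
cat > v.py <<'E'
import sys
from h import *
im,K,E=shot("scene");np.savez(sys.argv[1]+".npz",im=im,K=K,E=E)
o=readout.get_obs();print({k:np.round(o[k],3) for k in("t","ee_pos","ft_force","width")})
x,y,w,h,s=map(int,sys.argv[2:7])
cv2.imwrite("pics/%s.png"%sys.argv[1],cv2.resize(im[y:y+h,x:x+w,::-1],(w*s,h*s),interpolation=cv2.INTER_CUBIC))
E
python3 v.py s2 330 170 50 60 10
```

```text
{'t': np.float64(5.25), 'ee_pos': array([577.946, -92.837, 285.122]), 'ft_force': array([-0.297,  0.913,  0.466]), 'width': np.float64(8.878)}
```

View pics/s2.png

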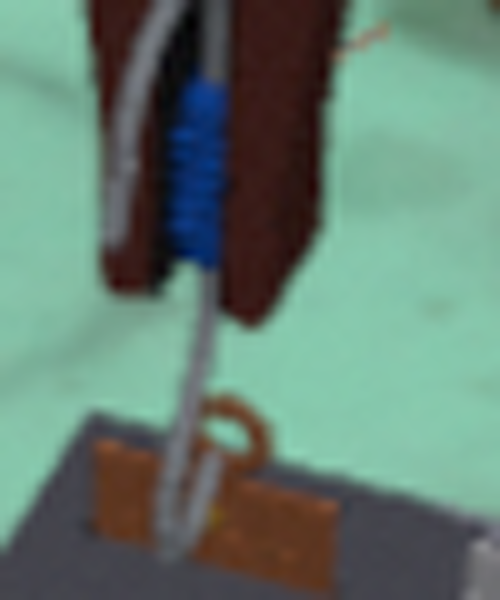

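The close-up shows the tip at about (350.9,215.8), just below and left of the eye hole at about (352.5,213). I'll read it more exactly.

Run:
```python
from h import *
im=np.load("s2.npz")["im"].astype(int);i0=np.load("scene0.npz")["im"].astype(int)
print("R-G s2 (cols 346..360, rows 207..222)");print((im[:,:,0]-im[:,:,1])[207:222,346:361])
print("R-G s0");print((i0[:,:,0]-i0[:,:,1])[207:222,346:361])
d=np.load("s1.npz");print(np.diff([proj(d["K"],d["E"],np.array([587,-91,62.5])+10*v) for v in np.vstack([np.zeros(3),np.eye(3)])],axis=0)/10, [proj(d["K"],d["E"],np.array([587,-91,62.5])+10*v)-proj(d["K"],d["E"],[587,-91,62.5]) for v in ([.984,.177,0],[-.177,.984,0],[0,0,1])])
```

```text
R-G s2 (cols 346..360, rows 207..222)
[[-60 -55 -35  -5 -20 -53 -64 -66 -66 -67 -65 -67 -67 -67 -67]
 [-61 -53 -24  -4 -31 -60 -63 -66 -65 -65 -65 -66 -68 -68 -68]
 [-62 -51 -16  -2 -12 -21 -13 -28 -54 -65 -65 -65 -68 -67 -67]
 [-65 -48  -6   1  18  24  34  27  -2 -44 -65 -66 -67 -67 -67]
 [-62 -38  -3   4   9   3  18  28  35   1 -45 -68 -68 -67 -66]
 [-45 -18  -4   3 -23 -55 -53 -38  10  33  -3 -48 -67 -68 -67]
 [-16  -6  -2  13   1 -45 -64 -62 -35  39  13 -39 -67 -68 -67]
 [ -4  -4   2  26  35   3 -33 -46 -33  24  23 -32 -65 -66 -66]
 [  5  -5   0  22  18   9  20  15  12  34  23 -25 -59 -66 -64]
 [ 13  -5   3  22   3   0  23  41  38  36  16  -9 -27 -35 -44]
 [  4  -3  12  13  -3   3  28  34  25  14   4   0  -4  -7 -12]
 [  1  -3  14  11  -4   6  38  38  42  39  27  21   5   0   0]
 [ -2   1  13   4  -2  15  38  37  43  42  41  41  39  36  27]
 [ -4   2   6  -4   4  27  40  37  39  37  39  42  40  40  42]
 [ -5   2   4  -5   6  27  36  39  39  38  37  39  39  39  40]]
R-G s0
[[-52 -52 -52 -53 -54 -55 -55 -56 -57 -58 -57 -58 -58 -58 -59]
 [-53 -55 -52 -54 -55 -55 -55 -56 -57 -58 -57 
[... 284 characters left out ...]
33   4 -37 -56 -53 -31  25  14 -30 -58 -60 -59]
 [  0  -1   9  36  34   4 -24 -40 -31  19  22 -26 -58 -59 -58]
 [ 27   7   5  24  39  39  25  14  14  29  20 -22 -50 -57 -56]
 [ 50  57  46  36  37  37  37  36  35  29  11  -6 -20 -28 -35]
 [ 41  45  41  38  36  34  34  29  21   9   3   0  -2  -4  -8]
 [ 34  31  31  35  35  34  35  38  49  50  40  28   9  -1   0]
 [ 34  34  35  34  34  35  33  35  42  43  40  45  52  49  37]
 [ 34  36  34  25  30  33  34  34  34  32  33  38  44  43  46]
 [ 36  35  30  23  24  27  30  36  33  31  32  34  35  35  37]]Traceback (most recent call last):
  File "<stdin>", line 5, in <module>
ValueError: operands could not be broadcast together with shapes (3,) (30,)
```

step_arm:
  targets:
    - [[0.034, 0.008, 0, 0, 0, 0, 0], [0.034, 0.008, 0, 0, 0, 0, 0], [0.034, 0.008, 0, 0, 0, 0, 0], [0.034, 0.008, 0, 0, 0, 0, 0], [0, 0, 0, 0, 0, 0, 0]]

```text
t: 5.88
ee_pos: [584.7, -91.2, 285.2]
orientation: [3.129, 0.28, 0.0]
ft_force: [-0.1, 0.3, -1.4]
width: 8.9
grasp_force: 30.0
```

```bash
cat > g.py <<'E'
import sys
from h import *
im,K,E=shot("scene");np.savez(sys.argv[1]+".npz",im=im,K=K,E=E)
o=readout.get_obs();print({k:np.round(o[k],2) for k in("t","ee_pos","ft_force")})
i=im.astype(int);print((i[:,:,0]-i[:,:,1])[205:222,346:361])
E
python3 g.py s3
```

```text
{'t': np.float64(5.92), 'ee_pos': array([584.63, -91.24, 285.15]), 'ft_force': array([ 0.37, -0.57, -0.08])}
[[-56 -57 -54 -33  -6 -19 -51 -62 -63 -65 -65 -67 -68 -67 -68]
 [-59 -58 -55 -31  -5 -22 -54 -64 -63 -66 -65 -68 -67 -67 -67]
 [-59 -60 -50 -17  -9 -36 -61 -64 -66 -65 -65 -66 -67 -67 -67]
 [-62 -62 -47 -12  -9 -41 -63 -64 -65 -66 -65 -66 -67 -67 -68]
 [-64 -59 -37  -6  -3  -6 -13 -28 -53 -64 -66 -65 -66 -67 -67]
 [-65 -58 -36  -5   5  30  34  28  -3 -44 -66 -66 -68 -69 -67]
 [-65 -54 -19  -2   0   1  18  27  36   0 -45 -68 -67 -67 -67]
 [-55 -43 -13  -8 -36 -45 -30 -27   8  33  -3 -47 -68 -66 -66]
 [-21 -16  -6   1  -3 -18 -15 -33 -36  27  12 -39 -67 -68 -67]
 [  0  -3  -4   5  19   1  -5 -28 -35  20  22 -30 -67 -67 -66]
 [ 20   1  -4   6  11  -3   5  17  13  33  23 -26 -59 -65 -64]
 [ 29   4  -3  12  11  -3   9  39  41  35  18  -9 -26 -35 -43]
 [ 27   3   1   8   5  -2  13  34  26  12   4   0  -3  -5 -12]
 [ 25   1  -2   3  -3   3  29  38  42  39  26  19   5  -1   0]
 [ 19  -2  -1   1  -3   7  37  37  42  41  40  40  40  36  27]
 [ 20  -3  -2  -4  -3  13  39  38  39  38  38  41  41  41  42]
 [ 23  -4  -4  -4   2  21  37  40  39  38  38  37  39  39  38]]
```

step_arm:
  targets:
    - [[0.02, 0.004, 0, 0, 0, 0, 0], [0.02, 0.004, 0.006, 0, 0, 0, 0], [0.02, 0.004, 0.014, 0, 0, 0, 0], [0.02, 0.004, 0.014, 0, 0, 0, 0], [0, 0, 0, 0, 0, 0, 0]]

```text
t: 6.55
ee_pos: [588.7, -90.5, 287.0]
orientation: [3.129, 0.279, 0.0]
ft_force: [0.7, 0.6, -0.0]
width: 8.9
grasp_force: 30.0
```

```bash
python3 g.py s4
```

```text
{'t': np.float64(6.6), 'ee_pos': array([588.65, -90.43, 286.91]), 'ft_force': array([-0.25,  0.15, -0.37])}
[[-56 -57 -58 -45 -14  -7 -37 -62 -63 -64 -67 -67 -68 -67 -66]
 [-59 -60 -58 -44  -4 -21 -51 -64 -65 -65 -64 -67 -67 -67 -66]
 [-60 -60 -56 -36  -4 -23 -56 -65 -67 -66 -65 -66 -68 -67 -68]
 [-60 -61 -53 -23  -6 -31 -62 -64 -65 -65 -65 -67 -67 -66 -66]
 [-61 -64 -51 -15  -1  -2 -13 -28 -53 -65 -64 -65 -67 -66 -67]
 [-65 -65 -50  -6   2  24  32  28  -2 -44 -67 -66 -67 -67 -68]
 [-65 -62 -39  -4  -8  -3  31  34  36   0 -46 -67 -67 -66 -66]
 [-55 -47 -22  -4 -30 -39   0   3  20  33  -2 -48 -68 -67 -66]
 [-20 -17  -7   0  -9 -17  -4 -17 -20  37  13 -39 -68 -68 -68]
 [ -1  -2  -3   1   7   1  -5 -25 -29  24  23 -31 -66 -67 -66]
 [ 20   2  -3   4   6  -4  -1   8  13  35  23 -26 -59 -65 -64]
 [ 43  26  -3   0   0  -4   1  29  38  35  16  -8 -27 -35 -43]
 [ 40  22  -4  -3  -3  -1  13  33  26  12   2  -1  -3  -5 -13]
 [ 37  22  -4  -6  -3   1  22  39  43  39  27  19   5  -1   0]
 [ 38  22  -3  -4   1  13  35  39  43  43  39  41  39  35  26]
 [ 39  28   7  -4  10  27  41  40  40  38  38  40  40  40  42]
 [ 40  35  29  13  15  28  37  40  37  37  37  37  39  38  39]]
```

step_arm:
  targets:
    - [[0.032, 0.006, 0.023, 0, 0, 0, 0], [0.032, 0.006, 0.023, 0, 0, 0, 0], [0.032, 0.006, 0.023, 0, 0, 0, 0], [0.032, 0.006, 0.023, 0, 0, 0, 0], [0.02, 0.004, 0.005, 0, 0, 0, 0]]

```text
t: 7.22
ee_pos: [596.2, -89.0, 291.9]
orientation: [3.129, 0.279, 0.0]
ft_force: [0.6, -0.9, -0.2]
width: 8.7
grasp_force: 30.0
```

step_arm:
  targets:
    - [[0.02, 0.004, 0, 0, 0, 0, 0], [0.015, 0.003, 0, 0, 0, 0, 0], [0, 0, 0, 0, 0, 0, 0], [0, 0, 0, 0, 0, 0, 0], [0, 0, 0, 0, 0, 0, 0]]

```text
t: 7.85
ee_pos: [597.7, -88.7, 291.7]
orientation: [-3.129, -0.279, 0.0]
ft_force: [-0.0, -0.6, -0.8]
width: 9.0
grasp_force: 30.0
```

```bash
python3 v.py s5 325 165 60 60 10
```

```text
{'t': np.float64(7.9), 'ee_pos': array([597.712, -88.729, 291.717]), 'ft_force': array([ 0.855, -1.511, -0.387]), 'width': np.float64(8.59)}
```

View pics/s5.png

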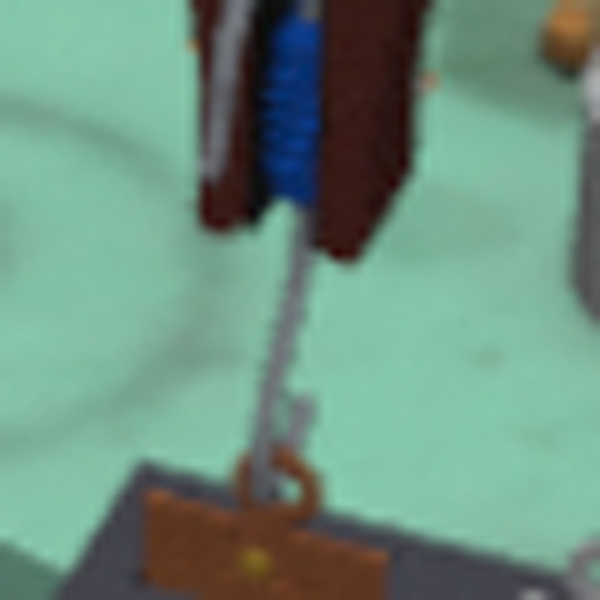

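The tip shows behind and above the copper ring at about crop (300,400), so it is threaded. Lifting straight up, gently at first.

step_arm:
  targets:
    - [[0, 0, 0.03, 0, 0, 0, 0], [0, 0, 0.04, 0, 0, 0, 0], [0, 0, 0.06, 0, 0, 0, 0], [0, 0, 0.08, 0, 0, 0, 0], [0, 0, 0.1, 0, 0, 0, 0]]

```text
t: 8.52
ee_pos: [597.7, -88.7, 307.5]
orientation: [-3.129, -0.279, 0.0]
ft_force: [0.2, -0.3, -1.1]
width: 8.7
grasp_force: 30.0
```

step_arm:
  targets:
    - [[0, 0, 0.12, 0, 0, 0, 0], [0, 0, 0.14, 0, 0, 0, 0], [0, 0, 0.16, 0, 0, 0, 0], [0, 0, 0.16, 0, 0, 0, 0], [0, 0, 0.16, 0, 0, 0, 0]]

```text
t: 9.15
ee_pos: [597.8, -88.7, 344.9]
orientation: [3.129, 0.28, 0.0]
ft_force: [0.4, 0.2, -1.2]
width: 8.6
grasp_force: 30.0
```

step_arm:
  targets:
    - [[0, 0, 0.16, 0, 0, 0, 0], [0, 0, 0.1, 0, 0, 0, 0], [0, 0, 0.05, 0, 0, 0, 0], [0, 0, 0, 0, 0, 0, 0], [0, 0, 0, 0, 0, 0, 0]]

```text
t: 9.78
ee_pos: [597.7, -88.7, 359.4]
orientation: [-3.129, -0.279, 0.001]
ft_force: [-0.6, -0.6, -0.2]
width: 8.7
grasp_force: 30.0
```

Run:
```python
from m import *
im,K,E=shot("scene");np.savez("s6.npz",im=im,K=K,E=E)
o=readout.get_obs();print({k:np.round(o[k],2) for k in("t","ee_pos","ft_force","orientation")})
ms=mask(im,(0,90,50),(14,255,255),(320,160,400,240));n,l,st,c=cv2.connectedComponentsWithStats(ms);print([(st[i],c[i].round(1)) for i in range(1,n) if st[i][4]>30])
print(proj(K,E,[587,-91,0]),proj(K,E,np.array(o["ee_pos"])-[0,0,163+65+31-0]))
```

```text
{'t': np.float64(9.82), 'ee_pos': array([597.67, -88.7 , 359.43]), 'ft_force': array([-0.17, -0.9 , -0.79]), 'orientation': array([-3.13, -0.28,  0.  ])}
[(array([341, 175,  24,  34, 543], dtype=int32), array([352.6, 194.1]))]
[350.95545683 243.20688202] [355.09758    189.41219641]
```

The copper blob moved up by 26 px with the hook, so the pendant hangs free of the rack. Now I carry it round to the far side of the rail.

step_arm:
  targets:
    - [[0.09, 0.08, 0, 0, 0, -0.2, 0], [0.09, 0.16, 0, 0, 0, -0.2, 0], [0.09, 0.24, 0, 0, 0, -0.2, 0], [0.09, 0.28, 0, 0, 0, -0.2, 0], [0.07, 0.28, 0, 0, 0, -0.2, 0]]

```text
t: 10.45
ee_pos: [619.6, -35.4, 359.7]
orientation: [-3.137, -0.169, 0.0]
ft_force: [0.6, -0.3, -0.9]
width: 9.0
grasp_force: 30.0
```

step_arm:
  targets:
    - [[0, 0.3, 0, 0, 0, -0.4, 0], [0, 0.3, 0, 0, 0, -0.4, 0], [0, 0.3, 0, 0, 0, -0.4, 0], [0, 0.3, 0, 0, 0, -0.4, 0], [0, 0.3, 0, 0, 0, -0.4, 0]]

```text
t: 11.08
ee_pos: [619.2, 39.6, 359.8]
orientation: [-3.141, 0.051, 0.0]
ft_force: [0.3, 0.4, -1.3]
width: 8.5
grasp_force: 30.0
```

step_arm:
  targets:
    - [[0, 0.28, 0, 0, 0, -0.35, 0], [0, 0.24, 0, 0, 0, -0.35, 0], [0, 0.16, 0, 0, 0, -0.35, 0], [0, 0.08, 0, 0, 0, -0.3, 0], [0, 0, -0.05, 0, 0, 0, 0]]

```text
t: 11.7
ee_pos: [619.3, 76.5, 357.3]
orientation: [-3.135, 0.197, -0.001]
ft_force: [-0.7, -0.0, 0.1]
width: 8.8
grasp_force: 30.0
```

```bash
python3 v.py s7 190 70 100 75 8
python3 - <<'E'
from h import *
d=np.load("s7.npz");K,E=d["K"],d["E"]
a=np.radians(-7.2);ex=np.array([np.cos(a),np.sin(a),0]);G=np.array([619.25,76.3,357.2-163.5])
for nm,(x,z) in dict(grip=(0,0),free=(-41,17),apexwire=(-19,42.8),tip=(3,-58.7)).items():print(nm,proj(K,E,G+x*ex+[0,0,z]).round(1))
ey=np.array([-ex[1],ex[0],0]);
for s in(-50,-20,0,20,50):print("bar",s,proj(K,E,np.array([560.8,103,192.5])+s*ey).round(1))
E
```

```text
{'t': np.float64(11.75), 'ee_pos': array([619.151,  76.263, 356.805]), 'ft_force': array([-0.382, -0.904, -0.794]), 'width': np.float64(8.908)}
grip [271.2  98.1]
free [251.   98.4]
apexwire [260.2  76.7]
tip [274.9 130.5]
bar -50 [257.1 121.9]
bar -20 [242.7 115.1]
bar 0 [233.3 110.7]
bar 20 [224.2 106.4]
bar 50 [210.8 100.1]
```

View pics/s7.png

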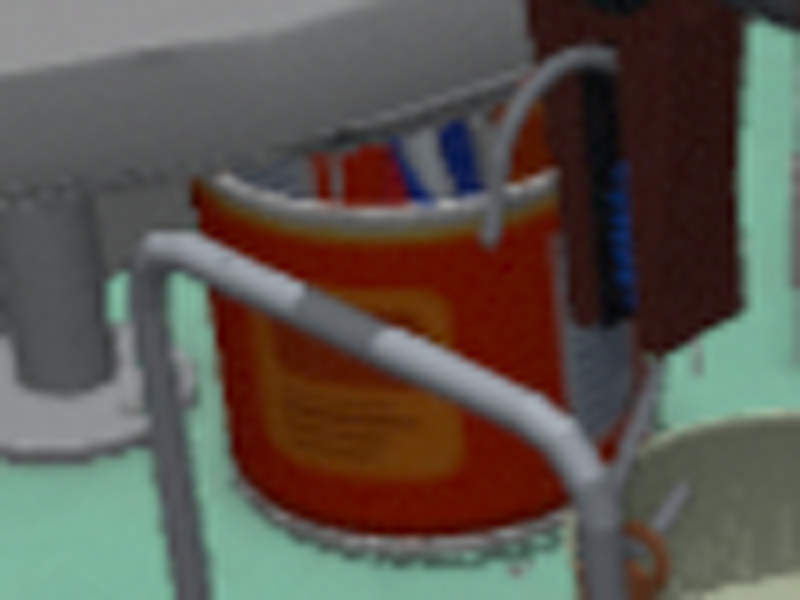

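The hook's free end at (250.8,98.6) matches the prediction of (251,98.4), and the bar is where I computed it. I can bring the hook over the bar and lower it most of the way.

step_arm:
  targets:
    - [[-0.1, 0.013, -0.06, 0, 0, 0, 0], [-0.2, 0.025, 0, 0, 0, 0, 0], [-0.24, 0.03, 0, 0, 0, 0, 0], [-0.2, 0.025, 0, 0, 0, 0, 0], [-0.1, 0.013, 0, 0, 0, 0, 0]]

```text
t: 12.38
ee_pos: [576.4, 81.7, 354.4]
orientation: [-3.135, 0.197, -0.0]
ft_force: [0.1, -0.6, -1.6]
width: 8.9
grasp_force: 30.0
```

step_arm:
  targets:
    - [[0, 0, -0.1, 0, 0, 0, 0], [0, 0, -0.15, 0, 0, 0, 0], [0, 0, -0.15, 0, 0, 0, 0], [0, 0, -0.1, 0, 0, 0, 0], [0, 0, -0.06, 0, 0, 0, 0]]

```text
t: 13.0
ee_pos: [577.3, 81.6, 325.6]
orientation: [3.135, -0.197, -0.001]
ft_force: [-1.4, -0.2, -0.8]
width: 8.7
grasp_force: 30.0
```

```bash
python3 v.py s8 215 80 60 50 12
python3 - <<'E'
from h import *
d=np.load("s8.npz");K,E=d["K"],d["E"]
a=np.radians(-7.2);ex=np.array([np.cos(a),np.sin(a),0]);G=np.array([577.25,81.6,326.2-163.5])
for nm,(x,z) in dict(free=(-41,17),apexwire=(-19,42.8)).items():print(nm,((proj(K,E,G+x*ex+[0,0,z])-[215,80]+.5)*12).round(0))
print("bar",((proj(K,E,G+[0,0,29.8]-19*ex)-[215,80]+.5)*12).round(0))
E
```

```text
{'t': np.float64(13.05), 'ee_pos': array([577.194,  81.576, 325.443]), 'ft_force': array([-0.696, -0.373, -0.772]), 'width': np.float64(8.967)}
free [213. 589.]
apexwire [322. 330.]
bar [333. 425.]
```

View pics/s8.png

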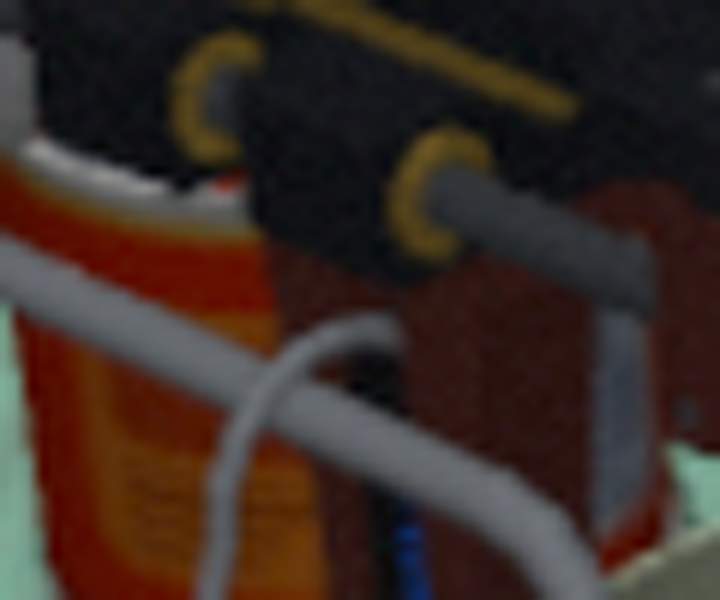

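The hook's bend straddles the bar near crop (260,390) with a few mm still to go. Lowering in small steps while watching the force.

step_arm:
  targets:
    - [[0, 0, -0.02, 0, 0, 0, 0], [0, 0, -0.02, 0, 0, 0, 0], [0, 0, -0.02, 0, 0, 0, 0], [0, 0, -0.02, 0, 0, 0, 0], [0, 0, 0, 0, 0, 0, 0]]

```text
t: 13.68
ee_pos: [577.2, 81.6, 322.2]
orientation: [3.135, -0.197, -0.0]
ft_force: [0.1, 0.2, -1.8]
width: 9.1
grasp_force: 30.0
```

```bash
cat > f.py <<'E'
from h import *
F=[];P=[]
for i in range(8):
    get_image("scene");o=readout.get_obs();F.append(np.r_[o["ft_force"],o["moment"]*10]);P.append(o["ee_pos"])
print(o["t"],"F,10M",np.mean(F,0).round(2),"se",(np.std(F,0)/8**.5).round(2)[:3],"P",np.mean(P,0).round(2))
E
python3 f.py
```

```text
14.075 F,10M [ 0.29  0.02 -1.03  0.33  0.02 -0.12] se [0.27 0.29 0.15] P [577.27  81.6  322.26]
```

step_arm:
  targets:
    - [[0, 0, -0.02, 0, 0, 0, 0], [0, 0, 0, 0, 0, 0, 0], [0, 0, 0, 0, 0, 0, 0], [0, 0, 0, 0, 0, 0, 0], [0, 0, 0, 0, 0, 0, 0]]

```text
t: 14.7
ee_pos: [577.3, 81.6, 321.3]
orientation: [-3.135, 0.197, -0.0]
ft_force: [-0.9, -0.5, -0.7]
width: 8.8
grasp_force: 30.0
```

```bash
python3 f.py
```

```text
15.1 F,10M [-0.1   0.18 -0.78  0.23  0.16  0.15] se [0.13 0.12 0.08] P [577.26  81.6  321.23]
```

step_arm:
  targets:
    - [[0, 0, -0.01, 0, 0, 0, 0], [0, 0, -0.01, 0, 0, 0, 0], [0, 0, 0, 0, 0, 0, 0], [0, 0, 0, 0, 0, 0, 0], [0, 0, 0, 0, 0, 0, 0]]

```text
t: 15.72
ee_pos: [577.3, 81.6, 320.2]
orientation: [-3.135, 0.197, -0.0]
ft_force: [-0.2, 0.5, -0.4]
width: 8.7
grasp_force: 30.0
```

```bash
python3 f.py
```

```text
16.125 F,10M [ 0.05  0.4  -0.77  0.26  0.05 -0.16] se [0.1  0.09 0.26] P [577.25  81.6  320.23]
```

step_arm:
  targets:
    - [[0, 0, -0.01, 0, 0, 0, 0], [0, 0, 0, 0, 0, 0, 0], [0, 0, 0, 0, 0, 0, 0], [0, 0, 0, 0, 0, 0, 0], [0, 0, 0, 0, 0, 0, 0]]

```text
t: 16.75
ee_pos: [577.3, 81.6, 319.7]
orientation: [3.135, -0.197, 0.0]
ft_force: [0.4, 0.6, -1.6]
width: 8.7
grasp_force: 30.0
```

```bash
python3 f.py
```

```text
17.15 F,10M [-0.04 -0.12 -1.02  0.14  0.1   0.15] se [0.22 0.17 0.14] P [577.26  81.61 319.73]
```

step_arm:
  targets:
    - [[0, 0, -0.01, 0, 0, 0, 0], [0, 0, 0, 0, 0, 0, 0], [0, 0, 0, 0, 0, 0, 0], [0, 0, 0, 0, 0, 0, 0], [0, 0, 0, 0, 0, 0, 0]]

```text
t: 17.77
ee_pos: [577.3, 81.6, 319.2]
orientation: [-3.135, 0.197, -0.0]
ft_force: [-0.2, 0.6, -0.5]
width: 8.9
grasp_force: 30.0
```

```bash
python3 f.py
```

```text
18.175 F,10M [-0.02  0.17 -0.82  0.73 -0.07 -0.16] se [0.12 0.2  0.18] P [577.26  81.6  319.22]
```

step_arm:
  targets:
    - [[0, 0, -0.01, 0, 0, 0, 0], [0, 0, 0, 0, 0, 0, 0], [0, 0, 0, 0, 0, 0, 0], [0, 0, 0, 0, 0, 0, 0], [0, 0, 0, 0, 0, 0, 0]]

```text
t: 18.8
ee_pos: [577.3, 81.6, 318.8]
orientation: [-3.135, 0.197, -0.0]
ft_force: [-0.3, -0.3, 0.1]
width: 8.6
grasp_force: 30.0
```

```bash
python3 f.py
```

```text
19.2 F,10M [ 0.18 -0.09  0.71  0.5   0.27 -0.01] se [0.16 0.12 0.1 ] P [577.29  81.6  318.77]
```

The force rose from -0.9 to +0.7 N at the predicted seat height, so the rail now carries the weight. Releasing and rising straight up.

step_arm:
  targets:
    - [[0, 0, 0, 0, 0, 0, 0.15], [0, 0, 0, 0, 0, 0, 0.3], [0, 0, 0, 0, 0, 0, 0.45], [0, 0, 0, 0, 0, 0, 0.5], [0, 0, 0, 0, 0, 0, 0.5]]

```text
t: 19.82
ee_pos: [577.3, 81.6, 318.7]
orientation: [3.135, -0.197, 0.0]
ft_force: [0.1, -0.0, 0.5]
width: 43.7
grasp_force: 0.0
```

step_arm:
  targets:
    - [[0, 0, 0.1, 0, 0, 0, 0.5], [0, 0, 0.3, 0, 0, 0, 0.5], [0, 0, 0.5, 0, 0, 0, 0.5], [0, 0, 0.6, 0, 0, 0, 0.5], [0, 0, 0.6, 0, 0, 0, 0.5]]

```text
t: 20.45
ee_pos: [577.2, 81.6, 425.9]
orientation: [-3.135, 0.197, -0.002]
ft_force: [-0.3, 0.4, 0.3]
width: 43.9
grasp_force: 0.0
```

step_arm:
  targets:
    - [[-0.4, -0.4, 0.2, 0, 0, 0, 0.5], [-0.6, -0.8, 0, 0, 0, 0, 0.5], [-0.6, -0.8, 0, 0, 0, 0, 0.5], [-0.4, -0.8, 0, 0, 0, 0, 0.5], [0, -0.4, 0, 0, 0, 0, 0.5]]

```text
t: 21.08
ee_pos: [475.8, -79.8, 435.0]
orientation: [3.135, -0.199, 0.002]
ft_force: [0.3, 0.8, -0.3]
width: 43.9
grasp_force: 0.0
```

step_arm:
  targets:
    - [[0, 0, 0, 0, 0, 0, 0.5], [0, 0, 0, 0, 0, 0, 0.5], [0, 0, 0, 0, 0, 0, 0.5], [0, 0, 0, 0, 0, 0, 0.5], [0, 0, 0, 0, 0, 0, 0.5]]

```text
t: 21.7
ee_pos: [477.3, -78.0, 433.6]
orientation: [-3.135, 0.196, 0.0]
ft_force: [-0.1, 0.5, 0.1]
width: 43.8
grasp_force: 0.0
```

step_arm:
  targets:
    - [[0, 0, 0, 0, 0, 0, 0.5], [0, 0, 0, 0, 0, 0, 0.5], [0, 0, 0, 0, 0, 0, 0.5], [0, 0, 0, 0, 0, 0, 0.5], [0, 0, 0, 0, 0, 0, 0.5]]

```text
t: 22.32
ee_pos: [477.3, -78.4, 433.7]
orientation: [-3.135, 0.197, 0.0]
ft_force: [-0.4, 0.1, 0.6]
width: 44.1
grasp_force: 0.0
```

step_arm:
  targets:
    - [[0, 0, 0, 0, 0, 0, 0.5], [0, 0, 0, 0, 0, 0, 0.5], [0, 0, 0, 0, 0, 0, 0.5], [0, 0, 0, 0, 0, 0, 0.5], [0, 0, 0, 0, 0, 0, 0.5]]

```text
t: 22.95
ee_pos: [477.3, -78.4, 433.7]
orientation: [-3.135, 0.197, 0.0]
ft_force: [0.0, -0.2, -0.4]
width: 43.9
grasp_force: 0.0
```

step_arm:
  targets:
    - [[0, 0, 0, 0, 0, 0, 0.5], [0, 0, 0, 0, 0, 0, 0.5], [0, 0, 0, 0, 0, 0, 0.5], [0, 0, 0, 0, 0, 0, 0.5], [0, 0, 0, 0, 0, 0, 0.5]]

```text
t: 23.58
ee_pos: [477.3, -78.4, 433.7]
orientation: [3.135, -0.197, 0.0]
ft_force: [0.8, 0.2, 0.3]
width: 44.3
grasp_force: 0.0
```

```bash
python3 v.py s9 190 80 240 180 3
python3 - <<'E'
from m import *
import time
for i in range(14):
    im,K,E=shot("scene");m=mask(im,(0,90,50),(14,255,255),(225,125,300,230))
    if i%3==0:
        n,l,st,c=cv2.connectedComponentsWithStats(m);j=1+np.argmax(st[1:,4]);b=mask(im,(100,120,60),(130,255,255),(230,95,290,150));print(st[j],c[j].round(2),"blue",[round(float(x),2) for x in cen(b)])
E
```

```text
{'t': np.float64(23.625), 'ee_pos': array([477.266, -78.411, 433.737]), 'ft_force': array([-0.001,  0.733, -0.475]), 'width': np.float64(43.636)}
[241 175  18  29 319] [249.92 188.88] blue [251.46, 133.96, 146.0]
[241 175  18  29 320] [249.92 188.86] blue [251.49, 133.97, 147.0]
[241 175  18  29 318] [249.93 188.89] blue [251.48, 134.01, 147.0]
[241 175  18  29 318] [249.97 188.94] blue [251.48, 134.01, 147.0]
[241 175  18  29 318] [249.93 188.9 ] blue [251.51, 134.01, 146.0]
```

View pics/s9.png

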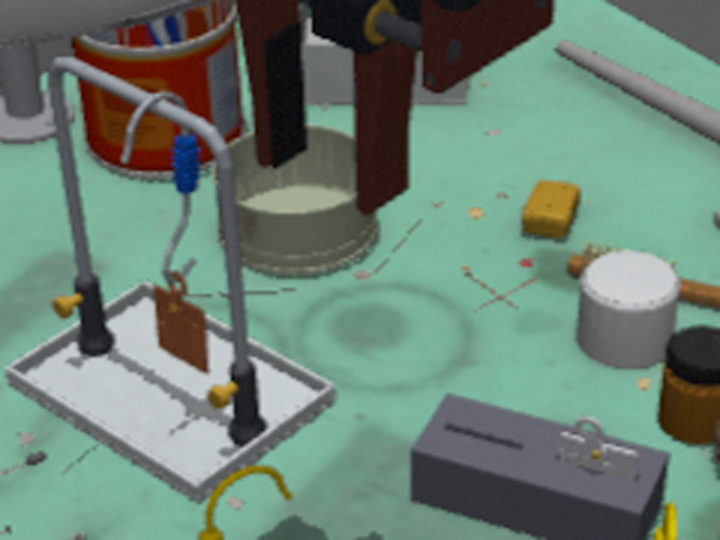

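The picture shows the pendant hanging still from the hook on the rail at crop (180,320), clear of the posts and tray. The silver pendant is still standing at (598,450).

```bash
python3 -c "
from workcell import ctrl
print(ctrl.close_job())"
```

```text
the job is handed in; nothing more can be done
None
```

The copper pendant hangs still on the S-hook from the drying rail, clear of everything, the silver pendant still stands in the rack, and the job was handed in at about 24 s; no verdict came back.

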